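# Set a batten against the flip stop of the cut-off jig

## Robot

A 7-joint arm with a two-finger parallel gripper is mounted at the origin on the work surface. World frame = base frame: x ahead of the robot, y to its left, z up, the work surface at z = 0. Lengths are in m, angles in rad, forces in N, time in s.
With the tool pointing down it reaches from about 0.425 to 0.875 m from the base axis. Payload 4.7 kg.
Tool frame: the origin (TCP) lies on the mounting face of the last link; the fingertips stand 182 mm ahead of it and the grasp point (between the pads) lies 164 mm ahead of it; z points along the fingers, y is the direction in which the jaws open and shut (so a half turn about z gives the same grasp; the last joint's range is limited). The gripper opens to 87 mm and grips with 3 to 60 N. Pads are 19 mm wide; open, the fingers measure 117 mm over their backs; the gripper's body (75 mm by 190 mm) begins 51 mm behind the grasp point.
Start: joints at [1.19, 0.321, -0.07, 1.45, 0.023, 1.371, -0.057], TCP at [0.25, -0.6, 0.405] pointing down, gripper open.
Joint ranges: [-2.86, 2.86], [-0.3, 2.09], [-1.38, 1.24], [0.06, 2.45], [-1.56, 4.7], [0.09, 2.05], [-2.69, 2.69]. Speed limits (rad/s): [2.57, 2.57, 3.14, 3.14, 3.14, 3.14, 3.14].

## Interface

Orientations are given as a rotation vector (axis times angle).
In Python, from bench import ctrl gives the robot as it stands. The module is installed in compiled form; this text tells all that it offers.
- The arm moves only by the tool play_rows, never from a script. Its argument "targets" is text: rows parted by semicolons, each of 7 numbers parted by spaces: the shift along the tool's x, y, z in cm, then the turn, a rotation vector about the tool's x, y, z in rad, then the opening, from -1 (shut) to 1 (fully open). In form: x y z ax ay az grip; .... A call has 1 to 20 rows; each row shifts and turns the pose as measured when the row begins, along the tool's axes as they then stand; what a row does not reach is not made up. A row lasts 1/8 s, in which the tool goes at most 62.5 mm and 10.7 degrees, less where a joint would pass 70% of its speed; a pose out of reach is approached as far as the arm can. A call is refused whole if a number of a shift passes 6.25 or a number of a turn 0.188, either way. A call with a gripper value outside its range is refused whole. The fingers move at their own pace and stop on an object; "newtons" is the grip in N (left out, the last holds). Time passes only in rows, so rows that do not move let the fingers close. It gives the time, the measured TCP pose, the force and the opening at its end, in the units of the state.
- ctrl.get_state(): the state, without advancing time (a new reading comes with each control period).
- ctrl.get_image(name): name is "side" or "top" or "wrist"; returns a dict with "pixels" (420x560x3 uint8, blue, green, red), "depth" (420x560 float32, m along the optical axis (not along the pixel's ray), 0 where there is no reading), "intrinsics" (3x3 intrinsics, pixels), "k1" (the pictures are not rectified: a ray, as slopes to the right and down, at radius r is drawn at 1 + k1 r^2 times it, then the intrinsics apply), "R" (3x3) and "t" (3): a world point X has camera coordinates R X + t. Camera axes: x right, y down, z forward; pixel columns grow to the right and rows downward; lengths in m; the calibration is good to about 2 mm. A picture is of the moment at which its call begins.
- ctrl.close_job(): hands the job in, once; it reports no verdict.
The state is a dict: "time": time; "joint_positions": joint angles; "qd": joint speeds; "joint_torque": joint torques, N m; "position": TCP position; "tool_rot": TCP orientation; "ft_force": force on the tool from outside, world axes, zero at the start; "torque": the same for the moment, N m; "grip_width": opening from 0.0 (shut) to 1.0 (fully open).
Only numpy, scipy, OpenCV 4.12 (cv2) and the standard library are available. Lean on these libraries where they do the work, as an engineer would, in place of code of your own. Each camera call takes 0.05 s, during which the arm holds its last target.

## Task

Get the pine batten ready for sawing: with a fingertip, fold the red flip stop on the aluminium fence all the way down, then push the batten across the jig's board until its long side lies flush along the fence and its end butts against the stop. Only touch and push - do not pick the batten up - and leave everything else on the bench and on the jig's board where it is.

Things in the scene. Friction and masses are not known exactly. Their poses are not given: they have to be found in the camera images.
- board: Cut-off jig screwed to the bench: dark-topped ply board 240 (x) x 500 (y) x 15 mm with an aluminium fence along its far edge. Origin: centre of its underside, z up; board top at z = 15 mm. The fence's front face (to the robot) is the plane x = +80 mm; the fence is 20 mm thick, its top at z = 55 mm, and runs y = -250 to 250 mm. Thin pale saw kerf at y = -10 mm.
- flip_stop: Fixed aluminium carriage of the flip stop on top of the fence, black star knob on it to 30 mm above the fence top. Origin: top front edge of the fence (z = 55 mm), at mid width of the red arm; axes as the board's. An ear beside the arm (y = 15 to 28 mm with the pin's head) reaches 23 mm in front of the fence face and 23 mm above the fence top.
- stop_arm (a joint): Angle of the red stop arm about its pin (parallel to the fence), rad: 0 = fully down against its limit, hanging in front of the fence, 3 mm above the board; grows as it swings up towards the robot, 1.57 = level, pointing to the robot; starts at 1.6 to 2.3. Stiff pin (0.045 N m, about 1 N at the tip): stays where left. Arm 28 mm wide (y), 20 mm thick, reaching 50 mm from the pin.
- stop_pivot (a point): Middle of the arm's hinge pin, on the fixed carriage: 14 mm in front of the fence face, 68 mm above the bench.
- stop_tip (a point): Middle of the free end of the red arm, 50 mm from the pin; moves with the arm.
- stop_face (a point): Fixed point where the batten's end comes to rest: middle of the arm's side face (its -y side) when the arm is down, 14 mm in front of the fence face, 10 mm above the board top. Axes as the board's; the face looks along -y and spans 4 to 24 mm in front of the fence.
- batten: Loose pale pine batten lying flat on the board: 40 mm wide (x), 160 long (y), 20 high, 0.1 to 0.17 kg. Origin: centre of its underside; +y end towards the stop. Starts in front of the fence and on the stop's -y side, 25 mm or more clear of both, up to 0.35 rad out of line. Seated, its origin is 20 mm in front of the fence face.
- batten_left_end (a point): Centre of the batten's +y end face, 80 mm from its middle and 10 mm above its underside: the end that meets the stop.
- offcut: Bystander: short darker wood block 40 x 50 x 20 mm on the front left part of the board; origin at its underside's centre.
- lid_green: Bystander: green jar lid, 82 mm across, 13 mm high, on the bench.
- lid_red: Bystander: red jar lid, 66 mm across, 13 mm high, on the bench.
- lid_blue: Bystander: blue jar lid, 70 mm across, 13 mm high, on the bench.
- spanner: Bystander: steel combination spanner about 190 mm long (along x), 7 mm high, on the bench.
- try_square: Bystander: try square, wooden stock 110 x 22 x 18 mm along y and 150 mm steel blade along +x, on the bench.
- glass_jar: Bystander: glass jar with green cap, 68 mm across, 105 mm high, left of the jig.
- paper_cup: Bystander: brown paper cup, 78 mm across the rim, 92 mm high, right of the jig.

How it is judged:
By the outcome, as a careful person would: the job done as asked, in the order asked, and still so for the second after the job is handed in, with the robot touching nothing.
It also fails if it takes over 58 s, if anything falls off the work surface, if the arm or the gripper's body presses on something with over 40 N, if the wrist force passes 120 N, or if a joint passes its speed limit or range.

## Working session

There is one attempt and no reset: what is moved stays moved. The work goes in short steps, Python scripts to look and compute and a tool call to move; the robot and the scene stay as the last step left them, time stands still between calls to the robot, and variables do not carry over. Pictures are saved under pics/ and viewed, and the job is handed in when it is done.

Besides the shell and the picture viewer there is one more tool, called after ">>>" as name(argument=value, ...) on one line, values as JSON. play_rows: Moves the arm, as the interface text tells. Its arguments: {"type":"object","properties":{"targets":{"type":"string"},"newtons":{"type":"number"}},"required":["targets"]}

```bash
mkdir -p pics; cat > h.py <<'E'
import numpy as np, cv2
from bench import ctrl
from scipy.spatial.transform import Rotation as Rn
def ray(im,u,v):
    K=np.array(im["intrinsics"]);k=im["k1"]
    p=np.array([(u-K[0,2])/K[0,0],(v-K[1,2])/K[1,1]]);q=p.copy()
    for _ in range(20): q=p/(1+k*(q@q))
    R=np.array(im["R"]);t=np.array(im["t"])
    return -R.T@t, R.T@np.array([q[0],q[1],1.])
def onz(im,u,v,z):
    o,d=ray(im,u,v); return o+d*(z-o[2])/d[2]
def dep(im,u,v):
    o,d=ray(im,u,v); return o+d*im["depth"][int(v),int(u)]
def proj(im,X):
    K=np.array(im["intrinsics"]);c=np.array(im["R"])@np.array(X)+np.array(im["t"])
    s=c[:2]/c[2]; s=s*(1+im["k1"]*(s@s)); return K[:2,:2]@s+K[:2,2]
E
python3 - <<'E'
from h import *
import pickle
s=ctrl.get_state();print(s)
for n in("side","top","wrist"):
    im=ctrl.get_image(n);cv2.imwrite(f"pics/a_{n}.png",im["pixels"]);pickle.dump(im,open(f"a_{n}.pkl","wb"))
    print(n,im["intrinsics"],im["k1"],-np.array(im["R"]).T@np.array(im["t"]))
E
```

```text
{'time': 0.0, 'joint_positions': array([ 1.19011444,  0.32184285, -0.07005408,  1.45172115,  0.02257467,
        1.37080136, -0.05689371]), 'qd': array([-1.71467432e-03,  9.49876863e-04, -5.29704757e-05,  3.28310433e-04,
        7.50492552e-04, -5.72616599e-04, -2.73465221e-04]), 'joint_torque': array([-1.29582400e-03, -4.91276908e+01, -4.04449292e-01, -3.12530065e+01,
       -6.39346079e-02,  4.36358177e-02,  1.51313980e-04]), 'position': array([ 0.24986913, -0.59981917,  0.40362486]), 'tool_rot': array([-3.07869485e+00, -6.15730187e-01,  7.43074602e-04]), 'ft_force': array([-0.35861132, -0.16307586,  0.0640443 ]), 'torque': array([0.02096785, 0.00174837, 0.01118283]), 'grip_width': 0.9985778504519188}
side [[387.13489526   0.         281.56938912]
 [  0.         387.13489526 206.54734292]
 [  0.           0.           1.        ]] -0.10795051433845189 [0.26742316 0.84594748 0.60674628]
top [[469.5446088    0.         284.9966398 ]
 [  0.         469.5446088  218.77876137]
 [  0.           0.           1.        ]] -0.15568054547236568 [0.25101299 0.03780982 1.34790167]
wrist [[338.65185382   0.         273.87253191]
 [  0.         338.65185382 214.33309227]
 [  0.           0.           1.        ]] 0.023085489320742038 [ 0.31766206 -0.57129246  0.38378   ]
```

View pics/a_top.png

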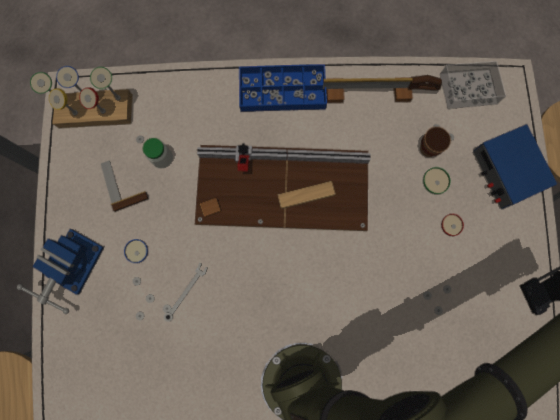

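View pics/a_side.png

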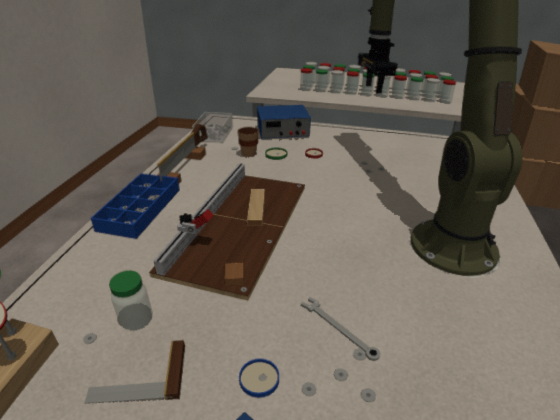

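The top view shows the board spanning about (196,148)-(368,230), the batten near (307,194), the red arm at (243,162) and the offcut at (209,207). The arm is raised. Next I'll measure these.

```bash
python3 - <<'E'
from h import *
import pickle
im=pickle.load(open("a_top.pkl","rb"));sd=pickle.load(open("a_side.pkl","rb"))
p=im["pixels"];hsv=cv2.cvtColor(p,cv2.COLOR_BGR2HSV)
for uv in[(307,194),(230,190),(330,215),(209,207),(280,156),(280,150),(243,162),(287,190)]: print(uv,hsv[uv[1],uv[0]],dep(im,*uv).round(4))
cv2.imwrite("pics/b1.png",cv2.resize(p[135:245,185:385],None,fx=4,fy=4,interpolation=cv2.INTER_CUBIC))
q=sd["pixels"];cv2.imwrite("pics/b2.png",cv2.resize(q[160:300,150:320],None,fx=4,fy=4,interpolation=cv2.INTER_CUBIC))
E
```

```text
(307, 194) [ 16 118 140] [ 0.5343 -0.0314  0.0372]
(230, 190) [ 11 147  59] [0.5579 0.1909 0.0158]
(330, 215) [ 11 155  61] [ 0.4743 -0.096   0.0201]
(209, 207) [ 13 157 101] [0.5051 0.249  0.0386]
(280, 156) [15  5 96] [0.6453 0.0423 0.0508]
(280, 150) [  9  17 104] [0.6623 0.0418 0.0537]
(243, 162) [11 89 23] [0.6166 0.1446 0.0999]
(287, 190) [ 13 146  61] [0.5523 0.0251 0.017 ]
```

View pics/b1.png

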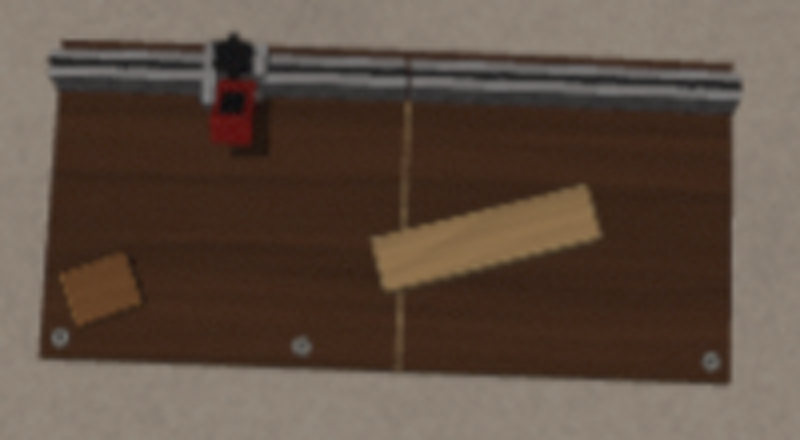

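View pics/b2.png

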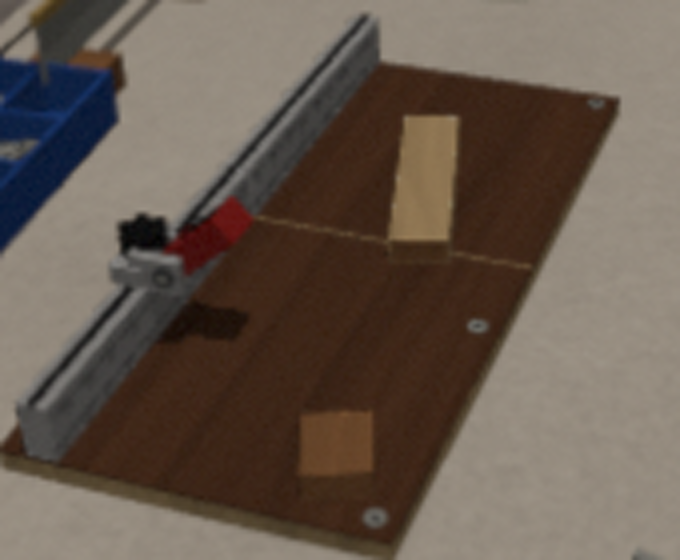

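```bash
cat > meas.py <<'E'
from h import *
def batten(im,wood_v=100):
    p=cv2.resize(im["pixels"],None,fx=4,fy=4,interpolation=cv2.INTER_CUBIC);h=cv2.cvtColor(p,cv2.COLOR_BGR2HSV)
    m=cv2.inRange(h,(10,70,100),(24,200,255))
    return m
def back(x): return (np.array(x)+.5)/4-.5
def rects(im,m,z,box,amin=1500):
    mm=np.zeros_like(m);u0,v0,u1,v1=[4*b for b in box];mm[v0:v1,u0:u1]=m[v0:v1,u0:u1]
    out=[]
    for c in cv2.findContours(mm,cv2.RETR_EXTERNAL,cv2.CHAIN_APPROX_NONE)[0]:
        if cv2.contourArea(c)<amin: continue
        W=np.array([onz(im,*back(q),z)[:2] for q in c[:,0,:]],np.float32)
        out.append(cv2.minAreaRect(W*1000))
    return out
E
python3 - <<'E'
from meas import *
import pickle
im=pickle.load(open("a_top.pkl","rb"));sd=pickle.load(open("a_side.pkl","rb"))
m=batten(im)
for r in rects(im,m,.035,(190,160,380,235)): print("top",r)
m2=batten(sd);
for r in rects(sd,m2,.035,(150,175,320,300)): print("side",r)
def c(u,v): return 185+(u+.5)/4-.5,135+(v+.5)/4-.5
for n,uv,z in[("FL",(40,358),.015),("FR",(730,383),.015),("fenceL bottom front",(58,93),.015),("fenceR bot",(732,113),.015),("kerf front",(398,370),.015),("kerf fence",(408,100),.015),("fence topfrontL",(58,82),.055),("fence topfrontR",(740,100),.055)]:
    print(n,onz(im,*c(*uv),z).round(4))
def c2(u,v): return 150+(u+.5)/4-.5,160+(v+.5)/4-.5
for n,uv,z in[("FL",(392,556),.015),("FR",(618,98),.015),("fence L bot",(55,458),.015),("fence R bot",(382,65),.015),("kerf front",(530,267),.015),("kerf fence",(250,216),.015),("L end of fence top front",(50,410),.055),]:
    print("s",n,onz(sd,*c2(*uv),z).round(4))
E
```

```text
top ((535.1800537109375, -28.646896362304688), (41.81353759765625, 160.69802856445312), 12.48607349395752)
side ((503.4272155761719, 248.68212890625), (35.59724426269531, 48.3401985168457), 19.540334701538086)
side ((533.24560546875, -27.47784423828125), (40.77784729003906, 163.26710510253906), 12.733489036560059)
FL [0.4607 0.2949 0.015 ]
FR [ 0.427  -0.2017  0.015 ]
fenceL bottom front [0.6589 0.2822 0.015 ]
fenceR bot [ 0.6278 -0.2156  0.015 ]
kerf front [0.444  0.0367 0.015 ]
kerf fence [0.6444 0.0232 0.015 ]
fence topfrontL [0.6549 0.2749 0.055 ]
fence topfrontR [ 0.626  -0.2144  0.055 ]
s FL [0.4566 0.3054 0.015 ]
s FR [ 0.4273 -0.2005  0.015 ]
s fence L bot [0.6619 0.28   0.015 ]
s fence R bot [ 0.6224 -0.2086  0.015 ]
s kerf front [0.444  0.0368 0.015 ]
s kerf fence [0.6449 0.0238 0.015 ]
s L end of fence top front [0.6557 0.284  0.055 ]
```

```bash
cat > bf.py <<'E'
from meas import *
YAW=-0.0672;C=np.array([.5642,.0387]);ex=np.array([np.cos(YAW),np.sin(YAW)]);ey=np.array([-np.sin(YAW),np.cos(YAW)])
def tob(p): d=np.array(p)[:2]-C; return np.array([d@ex,d@ey]+list(p[2:]))
def tow(x,y): return C+x*ex+y*ey
def redmask(im,box):
    h=cv2.cvtColor(im["pixels"],cv2.COLOR_BGR2HSV)
    m=cv2.inRange(h,(0,150,50),(7,255,255))|cv2.inRange(h,(172,150,50),(180,255,255))
    mm=np.zeros_like(m);u0,v0,u1,v1=box;mm[v0:v1,u0:u1]=m[v0:v1,u0:u1];return mm
E
python3 - <<'E'
from bf import *
import pickle
for n,box in(("top",(220,140,270,180)),("side",(180,190,225,245))):
    im=pickle.load(open(f"a_{n}.pkl","rb"))
    m=redmask(im,box);v,u=np.nonzero(m)
    P=np.array([tob(dep(im,a,b)) for a,b in zip(u,v)])*1000
    print(n,len(u),u.min(),u.max(),v.min(),v.max());print(np.percentile(P,[2,10,50,90,98],axis=0).round(0))
    # bin
    for x0 in range(10,90,8):
        k=(P[:,0]>=x0)&(P[:,0]<x0+8)
        if k.sum(): print(x0,k.sum(),np.median(P[k],axis=0).round(0),np.percentile(P[k,1],[5,95]).round(0),P[k,2].max().round(0))
    # rays: column extents at z .09
    for z in(.07,.08,.09,.1): 
        Q=np.array([tob(onz(im,a,b,z)) for a,b in zip(u,v)])*1000; print(z,Q.min(0).round(0),Q.max(0).round(0))
E
```

```text
top 137 237 248 155 171
[[ 23.  97.  13.]
 [ 26.  99.  19.]
 [ 39. 110.  97.]
 [ 69. 122. 107.]
 [ 74. 135. 110.]]
18 14 [ 24. 111.  97.] [ 99. 119.] 99.0
26 38 [ 30. 109. 102.] [ 97. 122.] 111.0
34 31 [ 38. 110. 105.] [ 97. 122.] 113.0
42 14 [ 45. 115.  97.] [ 97. 134.] 103.0
50 8 [ 54. 102.  91.] [ 97. 135.] 95.0
58 13 [ 64. 114.  81.] [ 99. 136.] 87.0
66 15 [ 70. 112.  77.] [101. 121.] 82.0
74 4 [ 76. 107.  64.] [104. 115.] 71.0
0.07 [27. 98. 70.] [ 75. 129.  70.]
0.08 [24. 97. 80.] [ 72. 128.  80.]
0.09 [22. 96. 90.] [ 69. 127.  90.]
0.1 [ 19.  96. 100.] [ 66. 126. 100.]
side 180 191 213 210 227
[[ 22.  11.  15.]
 [ 25. 103.  75.]
 [ 36. 124.  93.]
 [ 59. 126. 105.]
 [ 77. 127. 107.]]
18 24 [ 24. 113.  95.] [101. 124.] 99.0
26 58 [ 30. 119. 101.] [101. 127.] 108.0
34 33 [ 38. 125.  94.] [116. 128.] 107.0
42 23 [ 46. 125.  83.] [123. 127.] 96.0
50 23 [ 54. 125.  81.] [121. 127.] 91.0
58 8 [ 62. 122.  81.] [114. 126.] 85.0
66 3 [ 71. 115.  75.] [106. 117.] 78.0
74 8 [77. 11. 15.] [-1. 29.] 17.0
0.07 [36. 52. 70.] [ 75. 128.  70.]
0.08 [28. 66. 80.] [ 67. 141.  80.]
0.09 [21. 80. 90.] [ 59. 153.  90.]
0.1 [ 14.  93. 100.] [ 51. 165. 100.]
```

>>> play_rows(targets="0 0 0 0 0 0.154 -1;0 0 0 0 0 0.154 -1;0 0 0 0 0 0.154 -1;0 0 0 0 0 0 -1;2 -5 0.3 0 0 0 -1;2 -5 0.3 0 0 0 -1;2 -5 0.3 0 0 0 -1;2 -5 0.3 0 0 0 -1;2 -5 0.3 0 0 0 -1;2 -5 0.3 0 0 0 -1;2 -5 0.3 0 0 0 -1;2 -5 0.3 0 0 0 -1;2 -5 0.3 0 0 0 -1;2 -5 0.3 0 0 0 -1;0 0 0 0 0 0 -1", newtons=20)

```text
time: 2.02
position: [0.488, -0.0978, 0.3709]
tool_rot: [-3.139, 0.069, 0.002]
ft_force: [-0.1, -1.1, -0.6]
grip_width: 0.003
```

```bash
cat > st.py <<'E'
from bf import *
def st(target=None):
    s=ctrl.get_state();R=Rn.from_rotvec(s["tool_rot"]).as_matrix();p=s["position"];tip=p+R[:,2]*.182
    xb=np.array([*ex,0])
    print("t",round(s["time"],2),"tip_b mm",(tob(tip)*1000).round(1),"F",s["ft_force"].round(2),"Fb",(s["ft_force"][:2]@np.array([ex,ey]).T).round(2),"grip",round(s["grip_width"],3))
    print(" toolx in board yaw err",round(np.arctan2(R[1,0],R[0,0])-YAW,4),"tilt",R[:2,2].round(4))
    Rt=np.array([[*ex,0],[*(-ey),0],[0,0,-1]]).T
    print(" turn needed",Rn.from_matrix(R.T@Rt).as_rotvec().round(4))
    if target is not None:
        w=np.array([*tow(target[0]/1e3,target[1]/1e3),target[2]/1e3]); print(" to target cm tool axes",(R.T@(w-tip)*100).round(2))
E
python3 -c "
from st import *; st((36,109,160))"
```

```text
t 2.02 tip_b mm [ -67.1 -141.   188.9] F [-0.07 -1.15 -0.57] Fb [ 0.   -1.15] grip 0.003
 toolx in board yaw err 0.0232 tilt [-0.0013  0.0019]
 turn needed [-0.0018  0.0014  0.0232]
 to target cm tool axes [ 10.89 -24.75   2.92]
```

>>> play_rows(targets="2 -4.6 0.4 0 0 0.023 -1;2 -4.6 0.4 0 0 0 -1;2 -4.6 0.4 0 0 0 -1;2 -4.6 0.4 0 0 0 -1;2 -4.6 0.4 0 0 0 -1;1 -2 0.4 0 0 0 -1;0 0 0 0 0 0 -1")

```text
time: 2.9
position: [0.6171, 0.1436, 0.3446]
tool_rot: [3.137, -0.095, -0.003]
ft_force: [-1.0, 0.1, 0.6]
grip_width: 0.009
```

```bash
python3 - <<'E'
from st import *; st((36,109,130))
for n in("side","wrist"):
    im=ctrl.get_image(n);p=im["pixels"]
    cv2.imwrite(f"pics/c_{n}.png",p if n=="wrist" else cv2.resize(p[120:300,120:340],None,fx=3,fy=3))
E
```

```text
t 2.9 tip_b mm [ 45.3 107.6 162.6] F [-0.97  0.09  0.58] Fb [-0.97  0.02] grip 0.009
 toolx in board yaw err 0.0066 tilt [-0.0023 -0.0035]
 turn needed [0.0037 0.0021 0.0066]
 to target cm tool axes [-0.93 -0.16  3.26]
```

View pics/c_side.png

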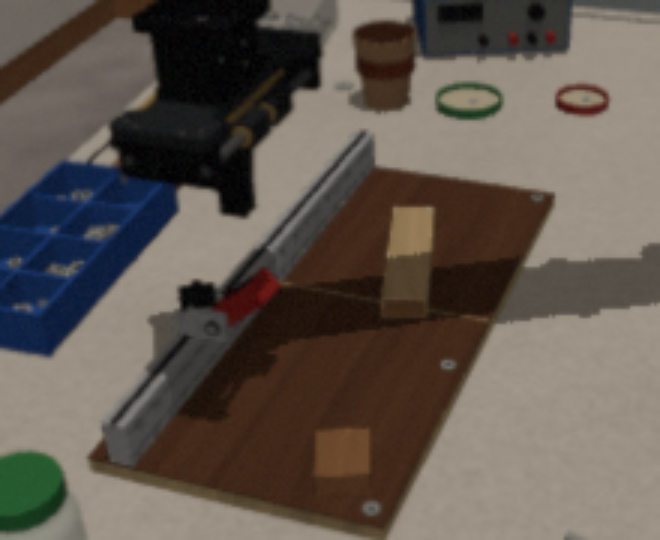

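View pics/c_wrist.png

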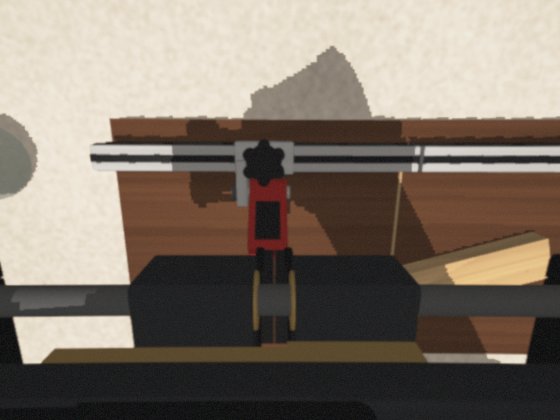

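The wrist view shows the fingertips (about column 275) lined up with the red arm (columns 250-288). The side view shows the arm still raised. I'll press down on its upper face.

>>> play_rows(targets="-0.9 -0.1 1.2 0 0 0.006 -1;0 0 1.2 0 0 0 -1;0 0 1 0 0 0 -1;0 0 1 0 0 0 -1;0 0 1 0 0 0 -1;0 0 1 0 0 0 -1;0 0 1 0 0 0 -1;0 0 0 0 0 0 -1")

```text
time: 4.0
position: [0.6062, 0.1381, 0.2662]
tool_rot: [3.131, -0.118, -0.004]
ft_force: [0.1, -0.7, 0.3]
grip_width: 0.008
```

```bash
python3 - <<'E'
from st import *; st((36,109,40))
E
```

```text
t 4.0 tip_b mm [ 34.8 100.4  84.2] F [ 0.05 -0.74  0.27] Fb [ 0.1  -0.73] grip 0.008
 toolx in board yaw err -0.008 tilt [-0.0032 -0.0084]
 turn needed [ 0.0086  0.0026 -0.008 ]
 to target cm tool axes [ 0.12 -0.9   4.42]
```

>>> play_rows(targets="0 -0.4 0.9 0.008 0.003 -0.008 -1;0 -0.3 0.9 0 0 0 -1;0 -0.2 0.9 0 0 0 -1;0.2 0 0.9 0 0 0 -1;0.2 0 0.7 0 0 0 -1;0.3 0 0 0 0 0 -1;0.3 0 0 0 0 0 -1;0 0 0 0 0 0 -1")

```text
time: 5.0
position: [0.6163, 0.1472, 0.219]
tool_rot: [3.139, -0.104, -0.007]
ft_force: [-2.1, -1.1, 0.1]
grip_width: 0.007
```

```bash
python3 - <<'E'
from st import *; st((46,109,40))
for n in("side","wrist"):
    im=ctrl.get_image(n);p=im["pixels"]
    cv2.imwrite(f"pics/d_{n}.png",p if n=="wrist" else cv2.resize(p[150:270,140:300],None,fx=4,fy=4))
E
```

```text
t 5.0 tip_b mm [ 43.9 111.6  37. ] F [-2.1  -1.11  0.13] Fb [-2.02 -1.25] grip 0.007
 toolx in board yaw err 0.001 tilt [-0.0043 -0.0005]
 turn needed [0.0008 0.0043 0.001 ]
 to target cm tool axes [ 0.21  0.26 -0.3 ]
```

View pics/d_side.png

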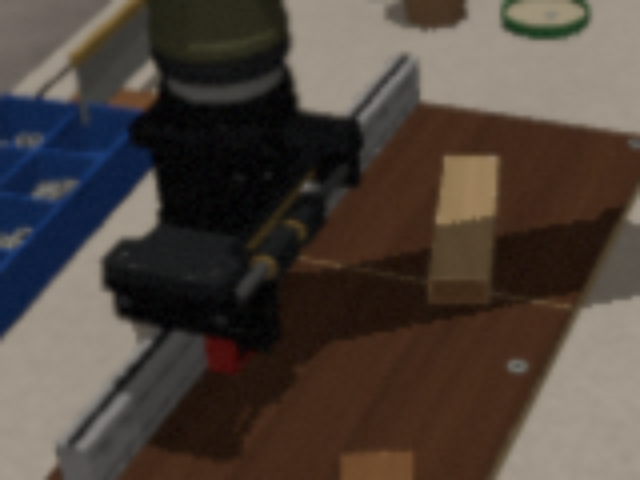

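View pics/d_wrist.png

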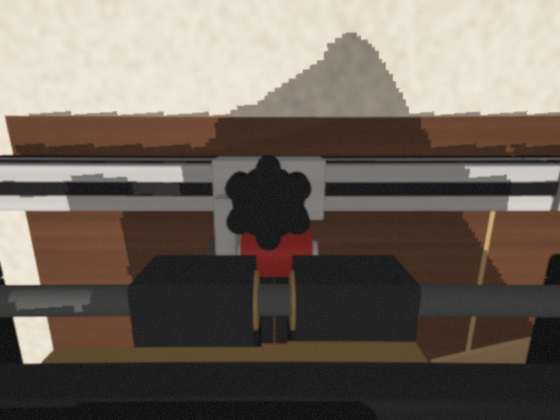

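The side view shows the red arm tilted most of the way down beneath the fingers (about 225,350 in the crop). The wrist view shows it centred under the fingers. I'll push on towards the fence to reach the limit.

>>> play_rows(targets="0.3 0.1 0.1 0 0.004 0 -1;0.3 0.1 0 0 0 0 -1;0.3 0.1 0 0 0 0 -1;0.2 0 0 0 0 0 -1")

```text
time: 5.6
position: [0.6192, 0.1474, 0.2184]
tool_rot: [3.137, -0.097, -0.036]
ft_force: [-6.0, -0.6, 3.9]
grip_width: 0.003
```

```bash
python3 - <<'E'
from st import *; st((46,109,35))
E
```

```text
t 5.6 tip_b mm [ 43.4 111.5  36.4] F [-5.98 -0.62  3.87] Fb [-5.93 -1.02] grip 0.003
 toolx in board yaw err 0.0052 tilt [-0.0227 -0.0023]
 turn needed [0.0037 0.0225 0.0052]
 to target cm tool axes [0.26 0.25 0.14]
```

>>> play_rows(targets="0.3 0.1 0.5 0 0.01 0 -1;0.4 0 0.2 0 0.01 0 -1;0.4 0 0 0 0.01 0 -1;0.4 0 0 0 0 0 -1")

```text
time: 6.1
position: [0.6206, 0.1494, 0.2119]
tool_rot: [3.127, -0.09, -0.051]
ft_force: [-12.5, -1.5, 7.8]
grip_width: 0.004
```

```bash
python3 - <<'E'
from st import *; st((46,109,35))
E
```

```text
t 6.1 tip_b mm [ 43.  111.6  30. ] F [-12.49  -1.52   7.77] Fb [-12.36  -2.35] grip 0.004
 toolx in board yaw err 0.0096 tilt [-0.0328 -0.0122]
 turn needed [0.0143 0.032  0.0098]
 to target cm tool axes [ 0.28  0.27 -0.5 ]
```

12 N with no motion, far above the pin's friction, so the arm is at its limit. I'll back off and check.

>>> play_rows(targets="-2 0 0 0 0.01 0 -1;-3 0 0 0.01 0.015 0.01 -1;-3 3 -4 0 0 0 -1;-3 5 -3 0 0 0 0;-2 5 -3 0 0 0 1;-2 4 -3 0 0 0 1;0 0 0 0 0 0 1")

```text
time: 6.98
position: [0.4608, -0.0136, 0.351]
tool_rot: [3.133, -0.106, 0.028]
ft_force: [1.0, 0.2, -0.6]
grip_width: 0.377
```

```bash
python3 - <<'E'
from st import *; st((-75,-78,110))
for n in("side","top"):
    im=ctrl.get_image(n);p=im["pixels"]
    cv2.imwrite(f"pics/e_{n}.png",cv2.resize(p[160:280,150:320],None,fx=4,fy=4) if n=="side" else cv2.resize(p[135:245,185:385],None,fx=4,fy=4,interpolation=cv2.INTER_CUBIC))
    if n=="top":
        for r in rects(im,batten(im),.035,(190,160,380,235)): print(r)
        m=redmask(im,(220,140,270,180));v,u=np.nonzero(m);Q=np.array([tob(onz(im,a,b,.06)) for a,b in zip(u,v)])*1000;print(len(u),Q.min(0),Q.max(0))
E
```

```text
t 6.97 tip_b mm [-96.3 -60.2 169. ] F [ 0.99  0.16 -0.62] Fb [0.98 0.22] grip 0.377
 toolx in board yaw err -0.0003 tilt [ 0.0177 -0.0069]
 turn needed [ 0.0057 -0.0181 -0.0003]
 to target cm tool axes [2.03 1.75 5.95]
((506.0166320800781, 248.1875), (37.550392150878906, 47.45580291748047), 17.413455963134766)
79 [45.13976876 95.66711965 60.        ] [ 77.64469976 123.08490421  60.        ]
```

View pics/e_side.png

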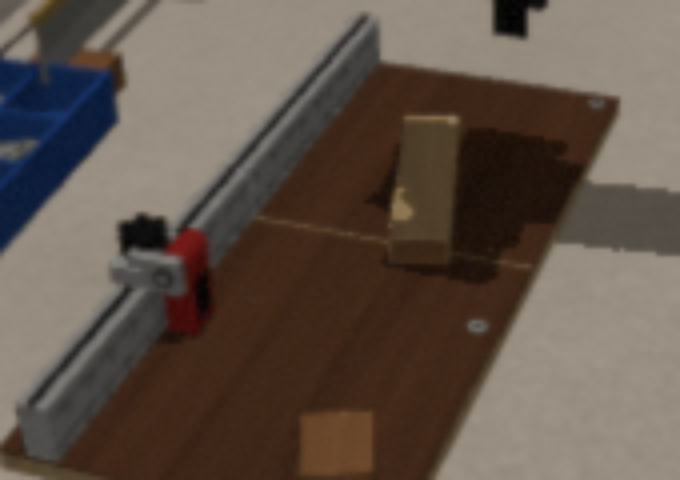

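View pics/e_top.png

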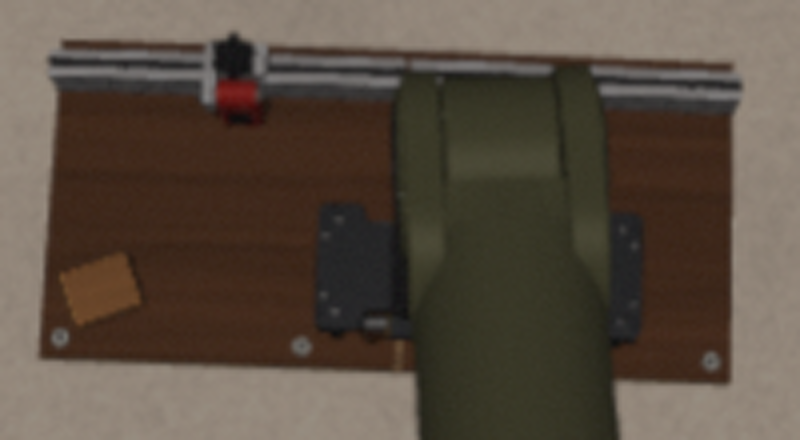

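The side view shows the red arm (about 188,285 in the crop) hanging vertical in front of the fence. In the top view its lower edge falls at 45 mm against 44.6 mm predicted for fully down. Next I'll push the batten to the fence with the two open fingers.

>>> play_rows(targets="0.4 0.2 1 0.006 -0.018 0 1;0 0 1.5 0 0 0 1;0 0 1.5 0 0 0 1;0 0 1.5 0 0 0 1;0 0 0 0 0 0 1")

```text
time: 7.7
position: [0.4652, -0.0087, 0.2857]
tool_rot: [-3.133, 0.085, 0.019]
ft_force: [-0.8, -0.3, -0.6]
grip_width: 0.975
```

```bash
python3 - <<'E'
from st import *; st((-92,-62,21))
E
```

```text
t 7.7 tip_b mm [-97.9 -52.6 103.7] F [-0.79 -0.32 -0.58] Fb [-0.76 -0.37] grip 0.975
 toolx in board yaw err 0.0132 tilt [-0.0118  0.0079]
 turn needed [-0.0071  0.0123  0.0132]
 to target cm tool axes [0.67 1.01 8.26]
```

>>> play_rows(targets="0.3 0.8 2 -0.007 0.012 0.013 1;0 0 2 0 0 0 1;0 0 2 0 0 0 1;0 0 1.4 0 0 0 1;0 0 0.5 0 0 0 1;0 0 0 0 0 0 1")

```text
time: 8.45
position: [0.4693, -0.0167, 0.2058]
tool_rot: [3.139, -0.105, 0.007]
ft_force: [0.3, -0.5, -0.1]
grip_width: 0.997
```

```bash
python3 - <<'E'
from st import *; st((20,-62,21))
E
```

```text
t 8.45 tip_b mm [-90.1 -61.7  23.8] F [ 0.31 -0.52 -0.07] Fb [ 0.34 -0.5 ] grip 0.997
 toolx in board yaw err 0.0001 tilt [ 0.0045 -0.0006]
 turn needed [ 0.0003 -0.0045  0.0001]
 to target cm tool axes [11.01  0.03  0.33]
```

>>> play_rows(targets="0.8 0 0.1 0 -0.004 0 1;0.8 0 0 0 0 0 1;0.8 0 0 0 0 0 1;0.8 0 0 0 0 0 1;0.8 0 0 0 0 0 1;0.8 0 0 0 0 0 1;0.8 0 0 0 0 0 1;0.8 0 0 0 0 0 1;0.8 0 0 0 0 0 1;0.8 0 0 0 0 0 1;0.8 0 0 0 0 0 1;0 0 0 0 0 0 1")

```text
time: 9.95
position: [0.5646, -0.0232, 0.2064]
tool_rot: [3.139, -0.107, 0.004]
ft_force: [-0.8, -0.7, 0.4]
grip_width: 0.996
```

```bash
python3 - <<'E'
from st import *; st((25,-62,21))
for n in("side","wrist"):
    im=ctrl.get_image(n);p=im["pixels"]
    cv2.imwrite(f"pics/f_{n}.png",cv2.resize(p[130:280,150:320],None,fx=4,fy=4) if n=="side" else p)
E
```

```text
t 9.95 tip_b mm [  5.  -61.9  24.4] F [-0.78 -0.75  0.39] Fb [-0.73 -0.8 ] grip 0.996
 toolx in board yaw err -0.0007 tilt [ 0.0025 -0.0007]
 turn needed [ 0.0006 -0.0025 -0.0007]
 to target cm tool axes [2.   0.01 0.35]
```

View pics/f_side.png

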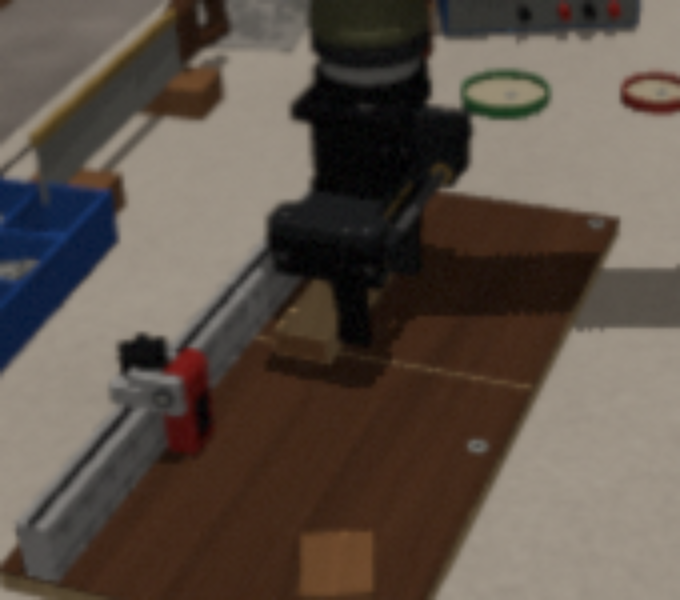

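View pics/f_wrist.png

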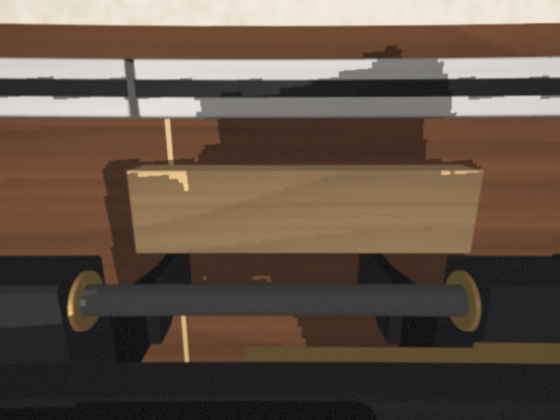

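The wrist view shows the batten square to the fence, spanning about (130,168)-(480,250) with both fingers on its long side. I'll continue until it contacts the fence.

>>> play_rows(targets="0.6 0 0.1 0 0 0 1;0.6 0 0 0 0 0 1;0.4 0 0 0 0 0 1;0.4 0 0 0 0 0 1;0.3 0 0 0 0 0 1;0.3 0 0 0 0 0 1;0 0 0 0 0 0 1")

```text
time: 10.92
position: [0.5891, -0.0248, 0.2046]
tool_rot: [3.138, -0.105, -0.01]
ft_force: [0.1, 0.4, -0.2]
grip_width: 1.0
```

```bash
python3 - <<'E'
from st import *; st((27,-62,21))
E
```

```text
t 10.93 tip_b mm [ 28.  -62.   22.6] F [ 0.07  0.43 -0.17] Fb [0.04 0.44] grip 1.0
 toolx in board yaw err -0.0 tilt [-0.0066 -0.0016]
 turn needed [ 0.0021  0.0065 -0.    ]
 to target cm tool axes [-0.1  -0.    0.16]
```

>>> play_rows(targets="0.3 0 0 0 0 0 1;0.3 0 0 0 0 0 1;0.3 0 0 0 0 0 1;0 0 0 0 0 0 1")

```text
time: 11.42
position: [0.5927, -0.0245, 0.2032]
tool_rot: [3.136, -0.105, -0.043]
ft_force: [-0.6, 1.1, 0.3]
grip_width: 1.001
```

```bash
python3 - <<'E'
from st import *; st((27,-62,21))
im=ctrl.get_image("wrist");cv2.imwrite("pics/g.png",im["pixels"])
E
```

```text
t 11.43 tip_b mm [ 27.7 -62.   21.3] F [-0.63  1.12  0.29] Fb [-0.71  1.07] grip 1.001
 toolx in board yaw err 0.0004 tilt [-0.0276 -0.0027]
 turn needed [0.0046 0.0273 0.0005]
 to target cm tool axes [-0.07  0.    0.03]
```

View pics/g.png

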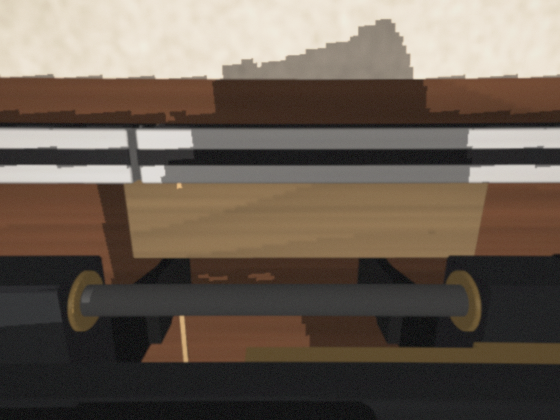

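The batten lies along the fence, with no visible gap (row 183 in the wrist view) and the tip stalled at x = 27.7 mm. I'll retreat, close the gripper and go round to its -y end.

>>> play_rows(targets="-2 0 0 0.004 0.014 0 1;-2 0 0 0 0.014 0 1;-1 2 -3 0 0 0 -1;0 3 -3 0 0 0 -1;1 4 0 0 0 0 -1;2 4 0 0 0 0 -1;1.5 1 0 0 0 0 -1;0 0 0 0 0 0 -1")

```text
time: 12.48
position: [0.5828, -0.1688, 0.2693]
tool_rot: [3.136, -0.103, 0.037]
ft_force: [-0.1, 1.0, -0.4]
grip_width: 0.402
```

```bash
python3 - <<'E'
from st import *; st((60,-185,24))
im=ctrl.get_image("wrist");cv2.imwrite("pics/h.png",im["pixels"])
im=ctrl.get_image("side");
m=batten(im)
for r in rects(im,m,.035,(150,130,320,300)): print(r, tob(np.array(r[0])/1000)*1000)
E
```

```text
t 12.47 tip_b mm [  36.7 -206.2   87.3] F [-0.1   0.99 -0.4 ] Fb [-0.16  0.98] grip 0.402
 toolx in board yaw err 0.0017 tilt [ 0.0232 -0.0042]
 turn needed [ 0.0026 -0.0235  0.0016]
 to target cm tool axes [ 2.18 -2.14  6.38]
((504.28167724609375, 249.3430938720703), (36.202606201171875, 49.31856918334961), 17.618989944458008) [-73.92764741 206.14417611]
((617.7212524414062, -23.205902099609375), (132.1312255859375, 42.11497497558594), 86.12256622314453) [ 57.55739749 -58.17225431]
```

View pics/h.png

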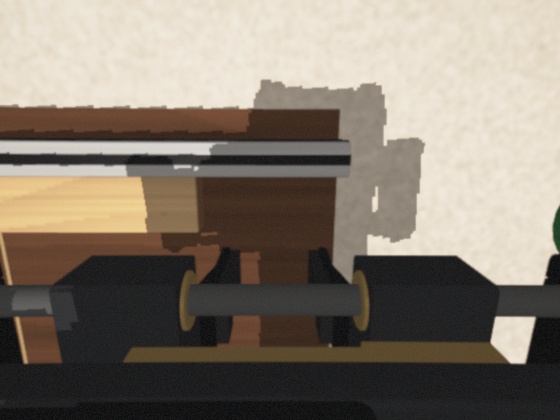

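The wrist view shows the batten's -y end near (198,205), left of the fingers and clear of them. I'll lower beside it with the fingers closed.

>>> play_rows(targets="0.8 0 0 0.003 -0.023 0 -1;0.7 -0.3 0 0 0 0 -1;0.7 -0.3 1 0 0 0 -1;0 0 1.5 0 0 0 -1;0 0 1.5 0 0 0 -1;0 0 1.2 0 0 0 -1;0 0 0.8 0 0 0 -1;0 0 0 0 0 0 -1")

```text
time: 13.58
position: [0.6041, -0.159, 0.203]
tool_rot: [-3.138, 0.093, 0.01]
ft_force: [0.2, 0.1, 0.6]
grip_width: 0.006
```

```bash
python3 - <<'E'
from st import *; st((60,-175,24))
im=ctrl.get_image("wrist");cv2.imwrite("pics/i.png",im["pixels"])
E
```

```text
t 13.57 tip_b mm [  51.8 -194.2   21. ] F [0.2  0.14 0.58] Fb [0.19 0.15] grip 0.006
 toolx in board yaw err 0.0079 tilt [-0.0065  0.0024]
 turn needed [-0.002   0.0066  0.0079]
 to target cm tool axes [ 0.83 -1.92 -0.3 ]
```

View pics/i.png

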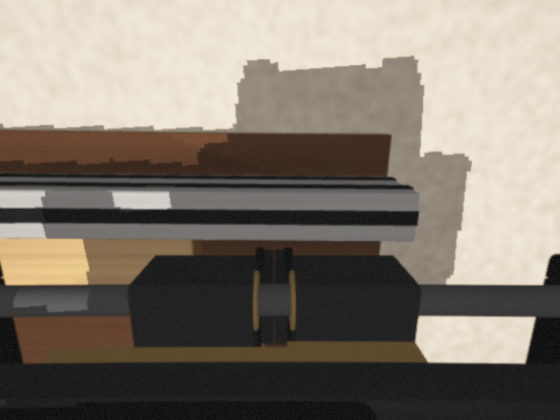

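>>> play_rows(targets="0.6 -0.6 -0.2 -0.002 0.006 0.008 -1;0 -0.8 0 0 0 0 -1;0 -0.8 0 0 0 0 -1;0 -0.8 0 0 0 0 -1;0 -0.8 0 0 0 0 -1;0 -0.8 0 0 0 0 -1;0 -0.8 0 0 0 0 -1;0 -0.8 0 0 0 0 -1;0 -0.8 0 0 0 0 -1;0 -0.8 0 0 0 0 -1;0 0 0 0 0 0 -1")

```text
time: 15.0
position: [0.6171, -0.0757, 0.2077]
tool_rot: [3.138, -0.105, 0.007]
ft_force: [-0.4, -0.7, 0.4]
grip_width: 0.003
```

```bash
python3 - <<'E'
from st import *; st((58,-80,23))
im=ctrl.get_image("wrist");cv2.imwrite("pics/j.png",im["pixels"])
p=ctrl.get_image("side")["pixels"];cv2.imwrite("pics/j2.png",cv2.resize(p[130:280,150:320],None,fx=4,fy=4))
E
```

```text
t 15.0 tip_b mm [  61.3 -110.8   25.7] F [-0.43 -0.73  0.38] Fb [-0.38 -0.75] grip 0.003
 toolx in board yaw err 0.0002 tilt [ 0.0042 -0.0018]
 turn needed [ 0.0015 -0.0043  0.0002]
 to target cm tool axes [-0.33 -3.08  0.27]
```

View pics/j.png

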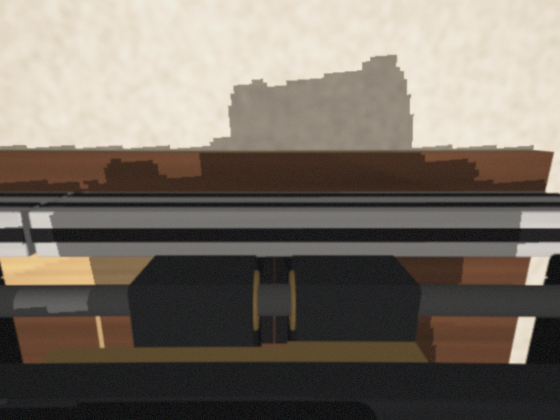

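View pics/j2.png

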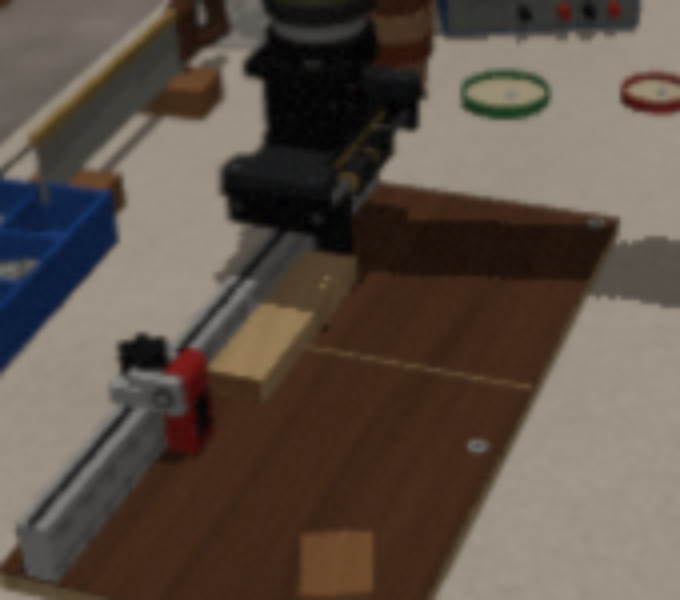

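The side view shows the batten sliding along the fence, with its end (about 240,385) some 30 mm short of the stop. I'll continue in smaller steps.

>>> play_rows(targets="-0.2 -0.6 0.2 0 0 0 -1;0 -0.6 0 0 0 0 -1;0 -0.6 0 0 0 0 -1;0 -0.4 0 0 0 0 -1;0 -0.4 0 0 0 0 -1;0 -0.3 0 0 0 0 -1;0 -0.3 0 0 0 0 -1;0 -0.3 0 0 0 0 -1;0 0 0 0 0 0 -1")

```text
time: 16.23
position: [0.6175, -0.0404, 0.2054]
tool_rot: [3.137, -0.109, 0.006]
ft_force: [0.0, 0.2, -0.0]
grip_width: 0.004
```

```bash
python3 - <<'E'
from st import *; st((58,-78,23))
E
```

```text
t 16.23 tip_b mm [ 59.3 -75.9  23.4] F [ 0.01  0.22 -0.03] Fb [-0.01  0.22] grip 0.004
 toolx in board yaw err -0.0024 tilt [ 0.004  -0.0033]
 turn needed [ 0.003  -0.0042 -0.0024]
 to target cm tool axes [-0.13  0.21  0.04]
```

>>> play_rows(targets="0 -0.25 0 0 0 0 -1;0 -0.25 0 0 0 0 -1;0 -0.25 0 0 0 0 -1;0 0 0 0 0 0 -1")

```text
time: 16.73
position: [0.6179, -0.036, 0.2055]
tool_rot: [3.131, -0.113, 0.005]
ft_force: [0.3, -1.3, -0.1]
grip_width: 0.005
```

```bash
python3 - <<'E'
from st import *; st((58,-78,23))
p=ctrl.get_image("side")["pixels"];cv2.imwrite("pics/k2.png",cv2.resize(p[150:270,160:290],None,fx=5,fy=5,interpolation=cv2.INTER_CUBIC))
E
```

```text
t 16.73 tip_b mm [ 59.3 -72.4  23.5] F [ 0.33 -1.29 -0.12] Fb [ 0.42 -1.27] grip 0.005
 toolx in board yaw err -0.005 tilt [ 0.0032 -0.0084]
 turn needed [ 0.0082 -0.0038 -0.005 ]
 to target cm tool axes [-0.13  0.56  0.05]
```

View pics/k2.png

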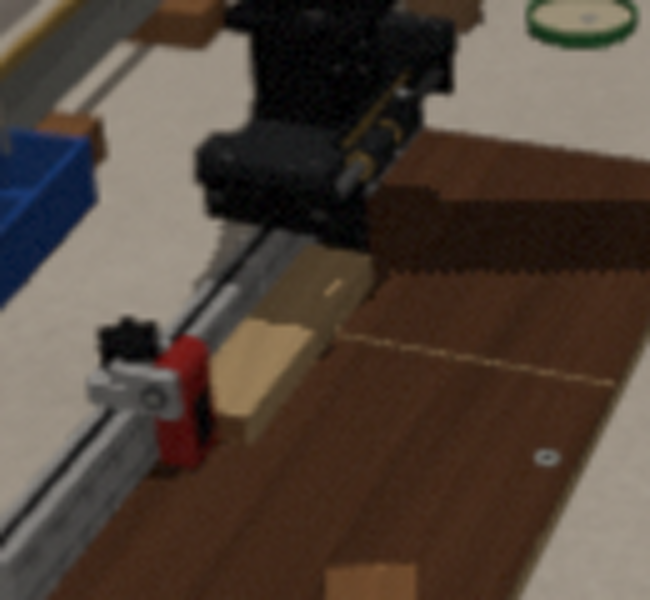

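>>> play_rows(targets="0 -0.3 0 0 0 0 -1;0 -0.3 0 0 0 0 -1;0 -0.3 0 0 0 0 -1;0 -0.3 0 0 0 0 -1")

```text
time: 17.27
position: [0.6184, -0.0332, 0.2055]
tool_rot: [3.116, -0.122, 0.002]
ft_force: [-0.8, -6.5, 0.7]
grip_width: 0.001
```

```bash
python3 - <<'E'
from st import *; st((58,-78,23))
E
```

```text
t 17.27 tip_b mm [ 59.3 -72.3  23.6] F [-0.84 -6.45  0.72] Fb [-0.4  -6.49] grip 0.001
 toolx in board yaw err -0.011 tilt [ 0.0004 -0.0233]
 turn needed [ 0.0232 -0.0021 -0.011 ]
 to target cm tool axes [-0.12  0.57  0.07]
```

It stalled at y = -72.3 mm with 6.5 N, so the batten is butted. I'll back off and check.

>>> play_rows(targets="0 1 0 0.01 0 -0.005 -1;0 2 0 0.013 0 -0.006 -1;0 2 0 0 0 0 -1;0 2 -3 0 0 0 -1;-2 4 -4 0 0 0 -1;-4 4 -2 0 0 0 -1;-4 4 0 0 0 0 -1;-3 5 0 0 0 0 -1;-3 5 0 0 0 0 -1;0 5 0 0 0 0 -1;0 0 0 0 0 0 -1")

```text
time: 18.65
position: [0.4307, -0.3721, 0.2958]
tool_rot: [-3.132, 0.101, -0.014]
ft_force: [0.4, -0.1, 0.5]
grip_width: 0.002
```

```bash
python3 - <<'E'
from st import *; st((-20,18,100))
im=ctrl.get_image("top");p=im["pixels"];cv2.imwrite("pics/l1.png",cv2.resize(p[135:245,185:385],None,fx=4,fy=4,interpolation=cv2.INTER_CUBIC))
for r in rects(im,batten(im),.035,(190,140,380,235)): print(r,tob(np.array(r[0])/1000)*1000)
print("exp",tow(.06,.018))
im=ctrl.get_image("side")
for r in rects(im,batten(im),.035,(150,130,320,300)): print("s",r,tob(np.array(r[0])/1000)*1000)
p=im["pixels"];cv2.imwrite("pics/l2.png",cv2.resize(p[170:270,170:290],None,fx=6,fy=6,interpolation=cv2.INTER_CUBIC))
E
```

```text
t 18.65 tip_b mm [-104.  -417.3  113.9] F [ 0.41 -0.06  0.53] Fb [ 0.42 -0.03] grip 0.002
 toolx in board yaw err 0.0028 tilt [0.0091 0.008 ]
 turn needed [-0.0085 -0.0086  0.0028]
 to target cm tool axes [  8.51 -43.49   1.83]
((506.3537902832031, 248.1392822265625), (38.491981506347656, 48.06964874267578), 17.62249183654785) [-71.77937601 205.08222277]
((623.6724243164062, 51.74626922607422), (161.6469268798828, 41.76374816894531), 85.84616088867188) [58.46214127 17.01036251]
exp [0.62527327 0.05263041]
s ((504.0252990722656, 249.243408203125), (35.65359878540039, 49.28375244140625), 17.618989944458008) [-74.17675309 206.02749979]
s ((621.9646606445312, 53.440345764160156), (162.1830596923828, 42.186790466308594), 86.02703857421875) [56.64447586 18.58594003]
```

View pics/l1.png

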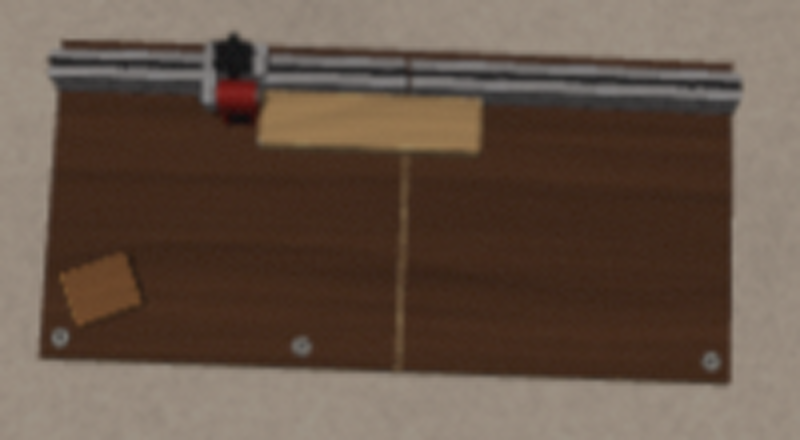

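View pics/l2.png

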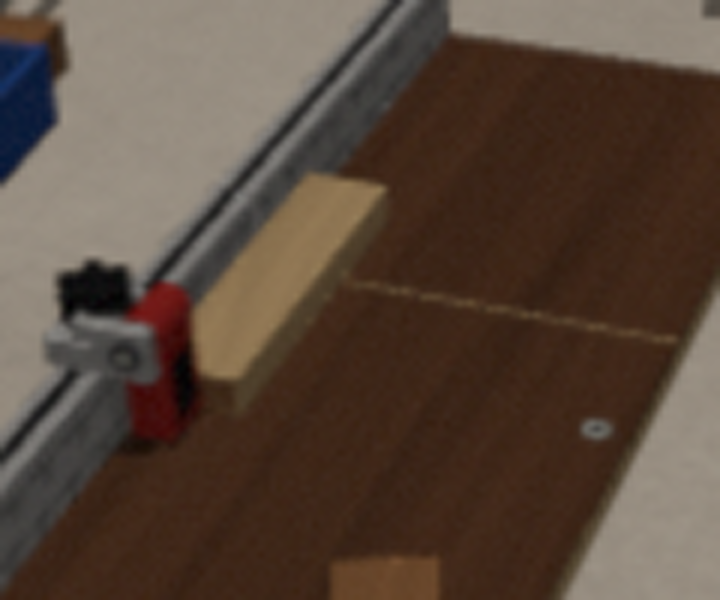

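The batten is square and at the stop: its centre measures about (58, 17) mm against the ideal (60, 18), within the camera error. I can't rule out a 1-2 mm gap at the fence, so I'll press it once more with two fingers and use the earlier stall position as the reference.

>>> play_rows(targets="0 -5 0 -0.008 -0.008 0.003 1;1 -5 0 0 0 0 1;1 -5 0 0 0 0 1;1 -5 0 0 0 0 1;1 -5 0 0 0 0 1;1 -5 0 0 0 0 1;1 -5 0 0 0 0 1;1 -4 1 0 0 0 1;0 -2 2 0 0 0 1;0 0 0 0 0 0 1")

```text
time: 20.0
position: [0.5249, 0.0721, 0.2691]
tool_rot: [-3.132, 0.045, -0.008]
ft_force: [-0.7, 0.0, 0.1]
grip_width: 0.985
```

```bash
python3 - <<'E'
from st import *; st((0,0,23))
E
```

```text
t 20.0 tip_b mm [-40.6  32.5  87.1] F [-0.66  0.03  0.12] Fb [-0.67 -0.02] grip 0.985
 toolx in board yaw err 0.0382 tilt [0.0051 0.0095]
 turn needed [-0.0097 -0.0046  0.0382]
 to target cm tool axes [3.9  3.47 6.39]
```

>>> play_rows(targets="0 1.6 1 -0.01 -0.005 0.038 1;0.5 1.6 2 0 0 0 1;0.5 0 2 0 0 0 1;0.5 0 1.2 0 0 0 1;0 0 0 0 0 0 1")

```text
time: 20.62
position: [0.539, 0.0288, 0.2034]
tool_rot: [3.133, -0.124, -0.001]
ft_force: [0.2, -0.3, -0.3]
grip_width: 0.994
```

```bash
python3 - <<'E'
from st import *; st((27,0,22))
E
```

```text
t 20.62 tip_b mm [-24.6 -12.7  21.4] F [ 0.21 -0.32 -0.27] Fb [ 0.23 -0.31] grip 0.994
 toolx in board yaw err -0.0116 tilt [-0.0009 -0.0057]
 turn needed [ 0.0058  0.0004 -0.0116]
 to target cm tool axes [ 5.14 -1.33 -0.07]
```

>>> play_rows(targets="0.6 -0.4 0 0.006 0 -0.011 1;0.6 -0.4 0 0 0 0 1;0.6 -0.2 0 0 0 0 1;0.6 0 0 0 0 0 1;0.6 0 0 0 0 0 1;0.6 0 0 0 0 0 1;0 0 0 0 0 0 1")

```text
time: 21.5
position: [0.5794, 0.0369, 0.2054]
tool_rot: [-3.139, 0.105, -0.005]
ft_force: [-0.7, 0.1, -0.1]
grip_width: 0.997
```

```bash
python3 - <<'E'
from st import *; st((27,0,22))
E
```

```text
t 21.5 tip_b mm [15.9 -0.6 23.4] F [-0.74  0.09 -0.13] Fb [-0.74  0.04] grip 0.997
 toolx in board yaw err 0.0004 tilt [0.0035 0.0007]
 turn needed [-0.0009 -0.0035  0.0004]
 to target cm tool axes [ 1.11 -0.06  0.14]
```

>>> play_rows(targets="0.3 0 0 0 0 0 1;0.3 0 0 0 0 0 1;0.3 0 0 0 0 0 1;0.3 0 0 0 0 0 1;0.3 0 0 0 0 0 1;0.3 0 0 0 0 0 1;0 0 0 0 0 0 1")

```text
time: 22.38
position: [0.594, 0.0363, 0.204]
tool_rot: [3.138, -0.104, -0.019]
ft_force: [-0.2, -0.4, -0.1]
grip_width: 1.002
```

```bash
python3 - <<'E'
from st import *; st((27,0,22))
im=ctrl.get_image("wrist");cv2.imwrite("pics/m.png",im["pixels"])
E
```

```text
t 22.38 tip_b mm [27.8 -0.7 22.1] F [-0.18 -0.44 -0.12] Fb [-0.15 -0.45] grip 1.002
 toolx in board yaw err 0.0008 tilt [-0.0119 -0.001 ]
 turn needed [0.0017 0.0118 0.0008]
 to target cm tool axes [-0.08 -0.07  0.01]
```

View pics/m.png

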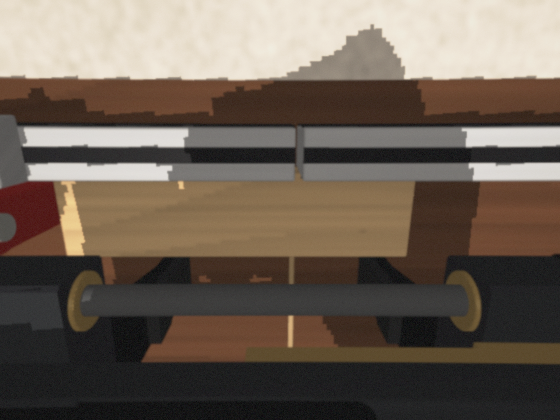

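>>> play_rows(targets="0.3 0 0 0 0 0 1;0.3 0 0 0 0 0 1;0.3 0 0 0 0 0 1;0.3 0 0 0 0 0 1")

```text
time: 22.92
position: [0.5989, 0.0369, 0.2026]
tool_rot: [3.134, -0.104, -0.06]
ft_force: [-9.5, 0.3, 6.0]
grip_width: 1.001
```

```bash
python3 - <<'E'
from st import *; st((27,0,22))
E
```

```text
t 22.93 tip_b mm [27.8 -0.6 20.7] F [-9.5   0.34  5.96] Fb [-9.5 -0.3] grip 1.001
 toolx in board yaw err 0.001 tilt [-0.0384 -0.0037]
 turn needed [0.0062 0.0381 0.0011]
 to target cm tool axes [-0.09 -0.06 -0.13]
```

Solid at 9.5 N at the same position, so it's flush. I'll retreat and check the joint at the stop.

>>> play_rows(targets="-1 0 0 0 0.01 0 1;-2 0 0 0.003 0.014 0 1;-2 0 0 0.003 0.014 0 1;-2 -2 -4 0 0 0 1;0 -3 -4 0 0 0 1;0 -2 0 0 0 0 -1;0 0 0 0 0 0 -1")

```text
time: 23.8
position: [0.532, 0.1124, 0.2868]
tool_rot: [-3.139, 0.106, -0.022]
ft_force: [-0.0, -0.3, 0.1]
grip_width: 0.855
```

```bash
python3 - <<'E'
from st import *; st((60,-95,24))
im=ctrl.get_image("wrist");p=im["pixels"];cv2.imwrite("pics/n.png",p)
for u,v in[]: pass
im=ctrl.get_image("side");p=im["pixels"];cv2.imwrite("pics/n2.png",cv2.resize(p[170:270,170:290],None,fx=6,fy=6,interpolation=cv2.INTER_CUBIC))
for r in rects(im,batten(im),.035,(150,130,320,300)): print("s",r,tob(np.array(r[0])/1000)*1000)
E
```

```text
t 23.8 tip_b mm [-34.5  71.6 104.9] F [-0.02 -0.27  0.07] Fb [-0.   -0.27] grip 0.855
 toolx in board yaw err -0.0003 tilt [0.0143 0.0001]
 turn needed [-0.001  -0.0143 -0.0003]
 to target cm tool axes [ 9.34 16.66  8.2 ]
s ((504.15460205078125, 249.33474731445312), (37.4288330078125, 49.38522720336914), 18.598464965820312) [-74.05387532 206.12731537]
s ((621.6142578125, 22.289810180664062), (64.69019317626953, 40.5374870300293), 86.08038330078125) [ 58.38660475 -12.51781595]
```

View pics/n.png

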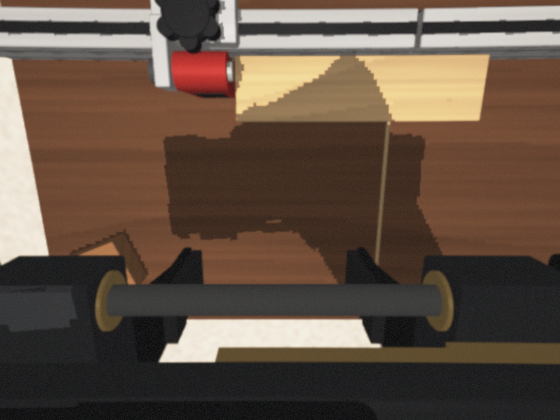

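View pics/n2.png

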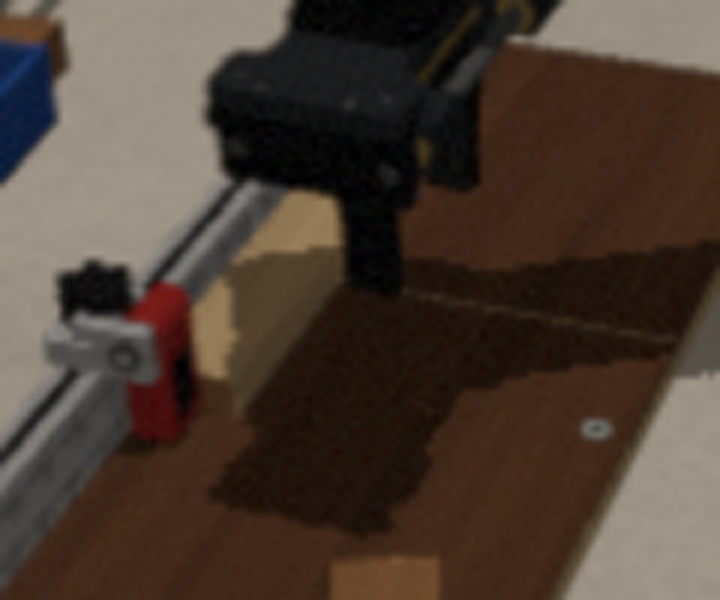

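The wrist view shows the batten's long side flush with the fence (row 54) and its end meeting the red arm (column 236). The arm is vertical, the offcut hasn't moved, and the robot is clear at 105 mm. I'll hand in now.

```bash
python3 -c "
from bench import ctrl; print(ctrl.close_job())"
```

```text
the job is handed in; nothing more can be done
None
```

I folded the red stop down, pushed the batten flush to the fence and up against the stop, and handed the job in at about 24 s with the robot touching nothing.

- **Stop:** I pressed it with closed fingertips until it held at 12 N with no movement. In the top view its lower edge was at 45 mm, against 44.6 mm expected for fully down.
- **Batten against the fence:** I pushed it with two open fingers. After the end push I pressed it to the fence again. It stalled at the same place as before (27.8 mm against 27.7 mm) and held at 9.5 N.
- **Batten against the stop:** I pushed the far end with closed fingers, and it stalled at 6.5 N. No gap showed in the last wrist view.
- **Checks that disagreed:** before that last press, the cameras put the batten's centre at (58.5, 17.0) mm from the top and (56.6, 18.6) mm from the side. The seated position is about (60, 18) mm, and the angle was about 0.2° off. The final side view had the batten partly hidden, so it gave no useful centre. I took the offsets as camera and colour-mask error, because the contact stalls agreed.
- **Not checked or unsure:** I did not repeat the end push after the final press on the fence. The offcut did not move. I did not measure the other bench items afterwards, but the arm only passed above the bench and did not go near them.

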